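# Drain the ultrasonic-cleaner basket and hang it up to dry

### The job

Take the basket of cleaned parts out of the ultrasonic cleaner and stand it upright on the green drip tray, letting go of it for a second so that it drains. Then hang it by its handle on the yellow hook under the amber guard, with the handle's bar lowered gently right into the bottom of the V rather than dropped, and leave it hanging there still. Keep the basket about upright with all three parts in it, and leave the other things on the bench where they are.

Things in the scene. Friction and masses are not known exactly. Their poses are not given: they have to be found in the camera images.
- basket: perforated steel cup with a rigid upright red handle; origin under the centre of its base, z up. Cup 50 mm tall, outer diameter 60 (base) to 66 mm (rim), wall 3, floor 4 mm thick. The handle arches over the mouth in the basket's y-z plane (see basket_bar). About 0.25 kg, varying by a third. It starts upright in the cleaner's tank, its y axis within 0.08 rad of the cleaner's y
- basket_bar (a point): middle of the handle's top bar, on its centre line, 104 mm above the basket's origin; axes as the basket's. Handle: 8 mm round bar; vertical legs at y +-30 mm (68 mm over their outsides) up to 94 mm above the base, sloping corners, straight level top bar along y from -22 to +22 mm. Opening under the bar 50 mm high (rim to bar), 52 mm wide
- cleaner: fixed white ultrasonic cleaner, 150 x 150 mm, 118 mm tall, blue panel on its -x face; open dry square steel tank 80 x 80 mm in the middle, walls vertical along its x and y, tank floor 25 mm above the table. Origin under its centre. With the basket inside, only the handle's top stands out (bar centre line 11 mm above the housing); basket play about 7 mm each side
- tray: fixed green drip tray, 150 (x) x 140 (y) mm, rim 10 mm tall and 4 mm thick, inner floor 4 mm above the table; origin under its centre on the table
- hook: fixed stand; origin on the table right under the hook's seat. Base plate x -25 to 115, y +-45, 12 mm thick; post 16 x 24 mm centred at x = 75, 200 mm tall; yellow level arm y +-15, 5 mm thick, top at 200 mm, from the post to its free end at x = -13 mm. Over the seat a thin amber guard plate, 50 x 50 mm, x -18 to 32, y +-25, from 234 to 237 mm, on a riser (y +-15) at x = 28 to 32 mm
- hook_seat (a point): bottom of the hook's V notch, 200 mm up, axes as the stand's. V: across the arm, flanks at 50 deg, 18 mm wide at the top, lips 11 mm above this point at x = -9 and +9. Guard's underside 34 mm above it. Thread the handle over the free end from -x, its bar passing between front lip and guard; the bar then lies in the V along the stand's y, centre line 6 mm above this point, basket below the arm
- standoff: cleaned part in the basket: brass cylinder 14 mm across, 14 mm tall; origin under its centre
- heatsink: cleaned part in the basket: black finned block, 14 mm cube; origin under its centre
- connector: cleaned part in the basket: blue block 16 x 12 x 11 mm; origin under its centre
- spool: bystander: copper solder spool standing on its flange, 48 mm across, 38 mm tall; origin under its centre
- flux: bystander: small flux jar with black cap, 40 mm across, 42 mm tall; origin under its centre
- ipa: bystander: white plastic bottle with red cap, 56 mm across, 140 mm tall; origin under its centre
- driver: bystander: screwdriver with yellow handle lying on the table, under 40 mm tall
- board: bystander: green circuit board 110 x 75 mm with black chips, 12 mm tall, lying on the table; origin under its centre
- tip_cleaner: bystander: blue pot of brass wool, 60 mm across, 38 mm tall; origin under its centre
- brush: bystander: wooden-handled brush 150 mm long lying on the table
Not all that is in view belongs to the job. Leave any purple look-alike of the tray alone.

How it is judged:
By the outcome, as a careful person would: the job done as asked, in the order asked, and still so for the second after the job is handed in, with the robot touching nothing.
It also fails if it takes over 72 s, if anything falls off the work surface, if the arm or the gripper's body presses on something with over 40 N, if the wrist force passes 120 N, or if a joint passes its speed limit or range.

### The arm

A 6-joint arm with a two-finger parallel gripper is mounted at the origin on the work surface. World frame = base frame: x ahead of the robot, y to its left, z up, the work surface at z = 0. Lengths are in m, angles in rad, forces in N, time in s.
With the tool pointing down it reaches from about 0.35 to 0.925 m from the base axis. Payload 6.4 kg.
Tool frame: the origin (TCP) lies at the very end of the fingers, on their centre line; the grasp point (between the pads) lies robot.grip_point_offset behind it (robot.grip_point_offset is the distance from the TCP to the grasp point, in m); z points along the fingers, y is the line along which they close (so a half turn about z gives the same grasp; the last joint's range is limited). The gripper opens to 85 mm and grips with 20 to 120 N. Pads are 22 mm wide; open, the fingers measure 114 mm over their backs; the gripper's body (76 mm by 85 mm) begins 54 mm behind the grasp point. The pads swing forward as they close: fully open they stand 13 mm farther back than shut.
Start: joints at [1.162, 0.245, 1.558, -0, 1.339, -0.174], TCP at [0.151, 0.632, 0.231] pointing down, gripper open.
Joint ranges: [-3.13, 3.13], [-1.02, 2.26], [0.13, 2.54], [-0.95, 4.09], [0.21, 2.88], [-2.74, 2.74]. Speed limits (rad/s): [2.57, 2.57, 3.14, 3.14, 3.14, 3.14].

### API

Orientations are given as a 3x3 rotation matrix whose columns are the frame's x, y, z axes.
In Python, from workcell import robot gives the robot as it stands.
- The arm moves only by the shell command python3 -m handwheel 'ROWS' [FORCE]. ROWS is JSON, a list of rows, each an object of numbers: "x", "y", "z": the shift along the world's x, y, z normalised to -1 to 1, where 1 is 0.15 m; "wx", "wy", "wz": the turn, a rotation vector about the world's x, y, z normalised to -1 to 1, where 1 is pi rad; "claw": the closure, from -1 (fully open) to 1 (shut). In form: [{"x": .., "y": .., "z": .., "wx": .., "wy": .., "wz": .., "claw": ..}, ...]. A call has 1 to 12 rows; each row is the pose to reach, as a shift and turn from the pose commanded when the call began, turning the shorter way round; what a row does not reach only later rows make up. A row lasts 1/10 s, in which the tool goes at most 50 mm and 8.59 degrees, less where a joint would pass 70% of its speed; a pose out of reach is approached as far as the arm can. A call with a number of a shift or a turn outside -1 to 1 is refused whole. A call with a gripper value outside its range is refused whole. The fingers move at their own pace and stop on an object; FORCE is the grip in N (left out, the last holds). Time passes only in rows, so rows that repeat a pose let the fingers close. It gives the time, the measured TCP pose, the force, the opening and the grip force at its end, in the units of the state.
- robot.read_state(): the state, without advancing time (a new reading comes with each control period).
- robot.read_camera(name): name is "side" or "top" or "wrist"; returns a dict with "pixels" (420x560x3 uint8, red, green, blue), "depth" (420x560 float32, m along the optical axis (not along the pixel's ray), 0 where there is no reading), "fx", "fy", "cx", "cy" (pixels), "extrinsics" (4x4, takes a point from camera to world coordinates); the wrist camera has in their place "T_tool_cam" (4x4, takes a point from camera to tool coordinates, whose origin is the TCP and whose axes are the flange's). Camera axes: x right, y down, z forward; pixel columns grow to the right and rows downward; lengths in m; the calibration is good to about 2 mm. A picture is of the moment at which its call begins: read the wrist's pose just before it.
- robot.close_job(): hands the job in; it is judged then, once.
The state is a dict: "t": time; "joints": joint angles; "joint_vel": joint speeds; "joint_torque": joint torques, N m; "tool_pos": TCP position; "orientation": TCP orientation; "ft_force": force on the tool from outside, world axes, zero at the start; "moment": the same for the moment, N m; "grip_width": finger opening in m; "finger_force": force on a finger pad.
Only numpy, scipy, OpenCV 4.12 (cv2) and the standard library are available. Lean on these libraries where they do the work, as an engineer would, in place of code of your own. Each camera call takes 0.05 s, during which the arm holds its last target. There are 200 camera calls.

## Working session

There is one attempt and no reset: what is moved stays moved. The work goes in short steps, Python scripts to look and compute and a shell command to move; the robot and the scene stay as the last step left them, time stands still between calls to the robot, and variables do not carry over. Pictures are saved under pics/ and viewed, at most 10 in all, crops included, and the job is handed in when it is done.

```bash
ls; mkdir -p pics; cat > h.py <<'E'
import numpy as np, cv2
from workcell import robot
def cam(n):
    s=robot.read_state(); c=robot.read_camera(n)
    if 'extrinsics' in c: T=np.array(c['extrinsics'])
    else:
        W=np.eye(4); W[:3,:3]=np.array(s['orientation']); W[:3,3]=s['tool_pos']; T=W@np.array(c['T_tool_cam'])
    c['T']=T; return c
def cloud(c):
    d=c['depth']; v,u=np.mgrid[:d.shape[0],:d.shape[1]]
    P=np.stack([(u-c['cx'])/c['fx']*d,(v-c['cy'])/c['fy']*d,d],-1)
    P=P@c['T'][:3,:3].T+c['T'][:3,3]; P[d<=0]=np.nan; return P
def plane(c,u,v,z):
    r=c['T'][:3,:3]@np.array([(u-c['cx'])/c['fx'],(v-c['cy'])/c['fy'],1]); o=c['T'][:3,3]
    return o+r*(z-o[2])/r[2]
def save(n,im): cv2.imwrite('pics/'+n,cv2.cvtColor(np.ascontiguousarray(im),cv2.COLOR_RGB2BGR))
E
python3 - <<'E'
from h import *
import pickle
out={}
for n in ['top','side']:
    c=cam(n); out[n]=c; save(n+'0.png',c['pixels']); print(n,c['T'].round(3).tolist(),c['fx'])
pickle.dump(out,open('c0.pkl','wb'))
s=robot.read_state(); print({k:np.round(v,3).tolist() for k,v in s.items()}, robot.grip_point_offset)
E
```

```text
pics
top [[-0.019, -0.987, 0.16, 0.212], [-1.0, 0.019, -0.001, 0.016], [-0.002, -0.16, -0.987, 1.876], [0.0, 0.0, 0.0, 1.0]] 475.23963855747496
side [[0.718, -0.481, 0.503, -0.134], [-0.696, -0.482, 0.533, -0.679], [-0.014, -0.733, -0.681, 0.976], [0.0, 0.0, 0.0, 1.0]] 430.0044399719128
{'t': 0.1, 'joints': [1.162, 0.246, 1.559, -0.0, 1.339, -0.174], 'joint_vel': [-0.002, -0.002, -0.001, 0.001, 0.003, 0.001], 'joint_torque': [-0.0, -43.068, -32.713, -0.0, 0.003, 0.0], 'tool_pos': [0.151, 0.632, 0.23], 'orientation': [[-0.973, 0.233, -0.001], [0.233, 0.973, -0.002], [0.0, -0.002, -1.0]], 'ft_force': [0.782, 0.183, 0.103], 'moment': [0.001, -0.056, 0.015], 'finger_force': 0.0, 'grip_width': 0.085} 0.0187
```

View pics/top0.png

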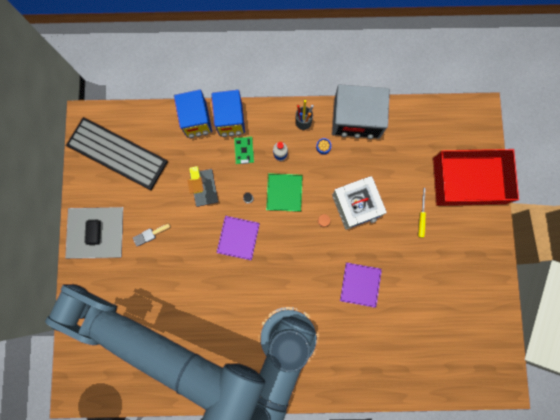

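View pics/side0.png

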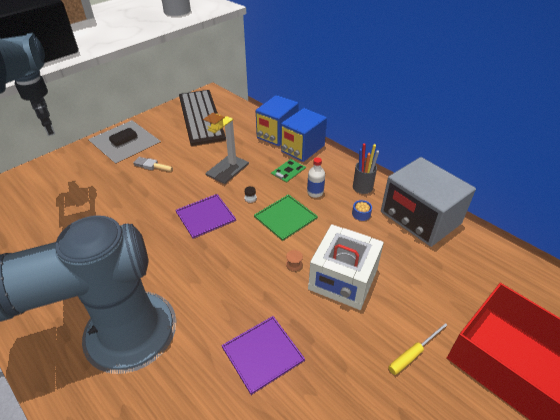

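The top view shows the cleaner at about (360,203) with the red handle inside it. The green tray is at (285,192) and the hook stand at (203,185), with its yellow arm at (195,174).

- **Could be mistaken for the basket handle:** red box (476,177), bottle cap (281,146). I choose the handle at (358,202), inside the white cleaner.
- **Could be mistaken for the tray:** purple mats (238,238) and (361,285), circuit board (244,150). I choose the green tray at (285,192).
- **Could be mistaken for the yellow hook:** screwdriver (422,225). I choose the yellow arm on the stand.

```bash
cat > m.py <<'E'
from h import *
import pickle
o=pickle.load(open('c0.pkl','rb'))
def rect(n,P,m):
    q=P[m][:,:2]; q=q[~np.isnan(q[:,0])]
    r=cv2.minAreaRect((q*1000).astype(np.float32)); print(n,m.sum(),'c',np.round(r[0],1),'size',np.round(r[1],1),'ang',round(r[2],1),'zmed',np.nanmedian(P[m][:,2]).round(4))
for n in ['top','side']:
    c=o[n];P=cloud(c);h=cv2.cvtColor(c['pixels'],cv2.COLOR_RGB2HSV).astype(int);H,S,V=h[...,0],h[...,1],h[...,2]
    X,Y,Z=P[...,0],P[...,1],P[...,2]
    c0=c['T'][:3,3]
    print(n)
    def comp(m):
        k,l,s,_=cv2.connectedComponentsWithStats(m.astype(np.uint8)); return l==1+np.argmax(s[1:,4])
    t=comp((H>50)&(H<75)&(S>150)&(V>60)&(Z<.03)); rect('tray',P,t)
    near=(abs(X-.67)<.2)&(abs(Y+.27)<.25)
    rect('cleanertop',P,comp((S<60)&(V>120)&(abs(Z-.118)<.008)&near))
    rect('handle',P,comp(((H<8)|(H>172))&(S>130)&(Z>.09)&(Z<.16)&near))
    y=comp((H>18)&(H<35)&(S>130)&(Z>.17)&(Z<.23)); rect('yellow',P,y)
    am=comp((H>8)&(H<22)&(S>130)&(Z>.22)&(Z<.25)); rect('amber',P,am)
    b=np.nanmean(P[y],0); nb=(np.hypot(X-b[0],Y-b[1])<.16)
    rect('base',P,comp(nb&(abs(Z-.012)<.006)&(S<80)))
    rect('posttop',P,comp(nb&(abs(Z-.2)<.01)&(S<80)))
    if n=='side':
        a=cv2.resize(c['pixels'][100:190,190:270],None,fx=5,fy=5,interpolation=2); bb=cv2.resize(c['pixels'][225:315,305:385],None,fx=5,fy=5,interpolation=2)
        save('crop1.png',np.hstack([a,bb]))
E
python3 m.py
```

```text
top
tray 1135 c [566.3   2.6] size [131.2 145.7] ang 86.7 zmed 0.0041
cleanertop 748 c [ 514.8 -277. ] size [134.2 153. ] ang 17.4 zmed 0.118
handle 72 c [ 791.4 -269.1] size [86.3  7. ] ang 85.3 zmed 0.1091
yellow 90 c [609.3 329. ] size [41.8 31.3] ang 9.7 zmed 0.2002
amber 185 c [554.9 319. ] size [52.4 49.4] ang 11.3 zmed 0.2364
base 392 c [590.6 324. ] size [139.6  88.4] ang 10.2 zmed 0.0118Traceback (most recent call last):
  File "m.py", line 22, in <module>
    rect('posttop',P,comp(nb&(abs(Z-.2)<.01)&(S<80)))
                     ~~~~^^^^^^^^^^^^^^^^^^^^^^^^^^^
  File "m.py", line 13, in comp
    k,l,s,_=cv2.connectedComponentsWithStats(m.astype(np.uint8)); return l==1+np.argmax(s[1:,4])
                                                                              ~~~~~~~~~^^^^^^^^^
    return _wrapfunc(a, 'argmax', axis=axis, out=out, **kwds)
    return bound(*args, **kwds)
ValueError: attempt to get argmax of an empty sequence
```

```bash
sed -i 's/X-.67)<.2/X-.515)<.08/; s/Y+.27)<.25/Y+.277)<.08/; /posttop/d' m.py; python3 m.py
```

```text
top
tray 1135 c [566.3   2.6] size [131.2 145.7] ang 86.7 zmed 0.0041
cleanertop 982 c [ 507.6 -280.3] size [150.1 151.5] ang 18.1 zmed 0.1181
handle 28 c [ 506.4 -282.2] size [ 6.8 57. ] ang 14.8 zmed 0.1317
yellow 90 c [609.3 329. ] size [41.8 31.3] ang 9.7 zmed 0.2002
amber 185 c [554.9 319. ] size [52.4 49.4] ang 11.3 zmed 0.2364
base 392 c [590.6 324. ] size [139.6  88.4] ang 10.2 zmed 0.0118
sideTraceback (most recent call last):
  File "m.py", line 14, in <module>
    t=comp((H>50)&(H<75)&(S>150)&(V>60)&(Z<.03)); rect('tray',P,t)
  File "m.py", line 13, in comp
    k,l,s,_=cv2.connectedComponentsWithStats(m.astype(np.uint8)); return l==1+np.argmax(s[1:,4])
                                                                              ~~~~~~~~~^^^^^^^^^
    return _wrapfunc(a, 'argmax', axis=axis, out=out, **kwds)
    return bound(*args, **kwds)
ValueError: attempt to get argmax of an empty sequence
```

Measured so far, in mm:

| Thing | Position | Yaw |
|---|---|---|
| Handle | (506, -282) | ~15° |
| Cleaner | (508, -280) | 18° |
| Tray | (566, 3) | ~-3° |
| Hook seat | ~(547, 317) | ~10° |

Plan:
1. Grip the bar from above and lift the basket out.
2. Stand it on the tray and let go.
3. Regrip the near leg with the tool tilted 40°, pointing along the stand's +y.
4. Hang it on the hook.

First I move to above the cleaner.

```bash
H="python3 -m handwheel"
$H '[{"x":0.5,"y":-0.5,"z":0.4,"wz":-0.0427},{"x":1,"y":-1,"z":0.5,"wz":-0.0854},{"x":1,"y":-1,"z":0.5,"wz":-0.0854},{"x":1,"y":-1,"z":0.5,"wz":-0.0854}]' 40
$H '[{"x":0.67,"y":-1,"wz":-0.0854},{"x":0.67,"y":-1,"wz":-0.0854},{"x":0.67,"y":-1,"wz":-0.0854},{"x":0.67,"y":-1,"wz":-0.0854}]'
$H '[{"x":0.33,"y":-1,"wz":-0.0854},{"x":0.33,"y":-1,"wz":-0.0854},{"x":0.33,"y":-1,"wz":-0.0854},{"x":0.33,"y":-1,"wz":-0.0854}]'
$H '[{"x":0.2,"y":-1,"wz":-0.0854},{"x":0.2,"y":-1,"wz":-0.0854},{"x":0.2,"y":-1,"wz":-0.0854},{"x":0.2,"y":-1,"wz":-0.0854}]'
$H '[{"x":0.1,"y":-1},{"x":0.1,"y":-1},{"x":0.1,"y":-1},{"x":0.1,"y":-1}]'
$H '[{"x":0.07,"y":-1},{"x":0.07,"y":-1},{"x":0.07,"y":-1,"claw":0.3},{"x":0.07,"y":-1,"claw":0.3},{"x":0.07,"y":-1,"claw":0.3},{"x":0.07,"y":-1,"claw":0.3}]'
python3 - <<'E'
from h import *
c=cam('wrist'); save('w1.png',c['pixels']); print(np.array(c['T_tool_cam']).round(3).tolist(),c['fx'])
s=robot.read_state(); print({k:np.round(s[k],4).tolist() for k in ['t','joints','tool_pos','orientation','grip_width']})
P=cloud(c);h=cv2.cvtColor(c['pixels'],cv2.COLOR_RGB2HSV).astype(int);H,S=h[...,0],h[...,1]
m=((H<8)|(H>172))&(S>130)&(P[...,2]>.12)&(P[...,2]<.14)
r=cv2.minAreaRect((P[m][:,:2]*1000).astype(np.float32)); print(r,m.sum(),np.median(P[m],0),np.percentile(P[m][:,2],95))
E
```

```text
[[0.0, -0.949, -0.315, 0.081], [1.0, 0.001, -0.001, 0.001], [0.001, -0.315, 0.949, -0.143], [0.0, 0.0, 0.0, 1.0]] 345.292742595444
{'t': 0.15, 'joints': [1.1619, 0.2457, 1.5588, 0.0, 1.3387, -0.1741], 'tool_pos': [0.151, 0.6318, 0.2304], 'orientation': [[-0.9726, 0.2327, -0.0006], [0.2327, 0.9726, -0.0014], [0.0003, -0.0015, -1.0]], 'grip_width': 0.0855}invalid input
invalid input
invalid input
invalid input
invalid input
invalid input
  return _methods._mean(a, axis=axis, dtype=dtype,
  ret = um.true_divide(
Traceback (most recent call last):
IndexError: index -1 is out of bounds for axis 0 with size 0
```

View pics/w1.png

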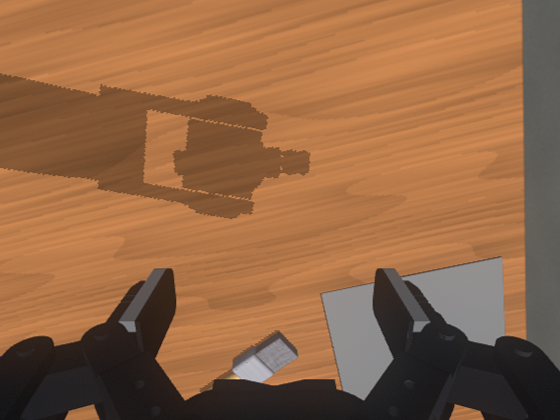

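The moves were refused, so every row probably needs all its fields. The picture is from the start pose, with only table and mat in view. I'm retyping the rows with all seven numbers.

```bash
H="python3 -m handwheel"
$H '[{"x":0.5,"y":-0.5,"z":0.4,"wx":0,"wy":0,"wz":-0.0427,"claw":-1},{"x":1,"y":-1,"z":0.5,"wx":0,"wy":0,"wz":-0.0854,"claw":-1},{"x":1,"y":-1,"z":0.5,"wx":0,"wy":0,"wz":-0.0854,"claw":-1},{"x":1,"y":-1,"z":0.5,"wx":0,"wy":0,"wz":-0.0854,"claw":-1},{"x":1,"y":-1,"z":0.5,"wx":0,"wy":0,"wz":-0.0854,"claw":-1}]' 40
```

```text
t: 0.65
tool_pos: [0.3034, 0.4802, 0.3076]
orientation: [[-0.875, 0.484, 0.002], [0.484, 0.875, 0.001], [-0.001, 0.001, -1.0]]
ft_force: [-0.0, 0.4, -0.3]
grip_width: 0.085
finger_force: 0.0
```

```bash
H="python3 -m handwheel"
$H '[{"x":0.67,"y":-1,"z":0,"wx":0,"wy":0,"wz":-0.0854,"claw":-1},{"x":0.67,"y":-1,"z":0,"wx":0,"wy":0,"wz":-0.0854,"claw":-1},{"x":0.67,"y":-1,"z":0,"wx":0,"wy":0,"wz":-0.0854,"claw":-1},{"x":0.67,"y":-1,"z":0,"wx":0,"wy":0,"wz":-0.0854,"claw":-1}]' | head -2
$H '[{"x":0.33,"y":-1,"z":0,"wx":0,"wy":0,"wz":-0.0854,"claw":-1},{"x":0.33,"y":-1,"z":0,"wx":0,"wy":0,"wz":-0.0854,"claw":-1},{"x":0.33,"y":-1,"z":0,"wx":0,"wy":0,"wz":-0.0854,"claw":-1},{"x":0.33,"y":-1,"z":0,"wx":0,"wy":0,"wz":-0.0854,"claw":-1}]' | head -2
$H '[{"x":0.2,"y":-1,"z":0,"wx":0,"wy":0,"wz":-0.0854,"claw":-1},{"x":0.2,"y":-1,"z":0,"wx":0,"wy":0,"wz":-0.0854,"claw":-1},{"x":0.2,"y":-1,"z":0,"wx":0,"wy":0,"wz":-0.0854,"claw":-1},{"x":0.2,"y":-1,"z":0,"wx":0,"wy":0,"wz":-0.0854,"claw":-1}]' | head -2
$H '[{"x":0.1,"y":-1,"z":0,"wx":0,"wy":0,"wz":0,"claw":-1},{"x":0.1,"y":-1,"z":0,"wx":0,"wy":0,"wz":0,"claw":-1},{"x":0.1,"y":-1,"z":0,"wx":0,"wy":0,"wz":0,"claw":-1}]' | head -2
$H '[{"x":0.07,"y":-1,"z":0,"wx":0,"wy":0,"wz":0,"claw":0.3},{"x":0.07,"y":-1,"z":0,"wx":0,"wy":0,"wz":0,"claw":0.3},{"x":0.07,"y":-1,"z":0,"wx":0,"wy":0,"wz":0,"claw":0.3},{"x":0.07,"y":-1,"z":0,"wx":0,"wy":0,"wz":0,"claw":0.3},{"x":0.07,"y":-1,"z":0,"wx":0,"wy":0,"wz":0,"claw":0.3}]'
cat > red.py <<'E'
from h import *
import sys
def red(name,zlo,zhi,ctr,rad=.08):
    c=cam(name);P=cloud(c);h=cv2.cvtColor(c['pixels'],cv2.COLOR_RGB2HSV).astype(int);H,S=h[...,0],h[...,1]
    m=((H<8)|(H>172))&(S>130)&(P[...,2]>zlo)&(P[...,2]<zhi)&(np.hypot(P[...,0]-ctr[0],P[...,1]-ctr[1])<rad)
    r=cv2.minAreaRect((P[m][:,:2]*1000).astype(np.float32)); print(name,np.round(r[0],1),np.round(r[1],1),round(r[2],1),m.sum(),'z95',np.percentile(P[m][:,2],95).round(4)); return c
E
python3 - <<'E'
from red import *
s=robot.read_state(); print({k:np.round(s[k],4).tolist() for k in ['t','joints','tool_pos','orientation','grip_width']})
c=red('wrist',.122,.14,(.506,-.28)); red('top',.122,.14,(.506,-.28)); red('side',.122,.14,(.506,-.28))
save('w2.png',c['pixels'])
E
```

```text
t: 1.05
tool_pos: [0.4029, 0.3296, 0.3061]
t: 1.45
tool_pos: [0.4523, 0.1783, 0.306]
t: 1.85
tool_pos: [0.4817, 0.0282, 0.306]
t: 2.15
tool_pos: [0.4962, -0.1176, 0.3063]
t: 2.65
tool_pos: [0.5068, -0.2669, 0.3056]
orientation: [[-0.259, 0.966, -0.001], [0.966, 0.259, 0.002], [0.002, -0.0, -1.0]]
ft_force: [-0.2, 0.8, -0.3]
grip_width: 0.03
finger_force: 0.0
{'t': 2.65, 'joints': [-0.683, 0.0122, 1.678, 0.0006, 1.4531, -0.9452], 'tool_pos': [0.5068, -0.2669, 0.3056], 'orientation': [[-0.2591, 0.9658, -0.0009], [0.9658, 0.2591, 0.0016], [0.0017, -0.0005, -1.0]], 'grip_width': 0.03}
wrist [ 505.2 -278.3] [ 6.8 64.9] 17.0 439 z95 0.1345Traceback (most recent call last):
  File "<stdin>", line 3, in <module>
  File "red.py", line 6, in red
    r=cv2.minAreaRect((P[m][:,:2]*1000).astype(np.float32)); print(name,np.round(r[0],1),np.round(r[1],1),round(r[2],1),m.sum(),'z95',np.percentile(P[m][:,2],95).round(4)); return c
                                                                                                                                      ~~~~~~~~~~~~~^^^^^^^^^^^^^^
    return _quantile_unchecked(
        a, q, axis, out, overwrite_input, method, keepdims, weights)
    return _ureduce(a,
                    func=_quantile_ureduce_func,
    ...<5 lines>...
                    overwrite_input=overwrite_input,
                    method=method)
    r = func(a, **kwargs)
    result = _quantile(arr,
                       quantiles=q,
    ...<2 lines>...
                       out=out,
                       weights=wgt)
    slices_having_nans = np.isnan(arr[-1, ...])
                                  ~~~^^^^^^^^^
IndexError: index -1 is out of bounds for axis 0 with size 0
```

```bash
H="python3 -m handwheel"
$H '[{"x":-0.01,"y":-0.087,"z":-0.3,"wx":0,"wy":0,"wz":0.008,"claw":0.3},{"x":-0.01,"y":-0.087,"z":-0.6,"wx":0,"wy":0,"wz":0.008,"claw":0.3},{"x":-0.01,"y":-0.087,"z":-0.6,"wx":0,"wy":0,"wz":0.008,"claw":0.3}]'
python3 - <<'E'
from red import *
c=red('wrist',.122,.14,(.506,-.28)); save('w2.png',c['pixels'])
E
```

```text
t: 3.05
tool_pos: [0.5021, -0.2758, 0.2094]
orientation: [[-0.286, 0.958, -0.01], [0.958, 0.286, 0.009], [0.011, -0.007, -1.0]]
ft_force: [-1.4, 0.6, -1.0]
grip_width: 0.0299
finger_force: 0.0
wrist [ 504.9 -277.8] [ 7.2 65.1] 17.8 872 z95 0.1343
```

View pics/w2.png

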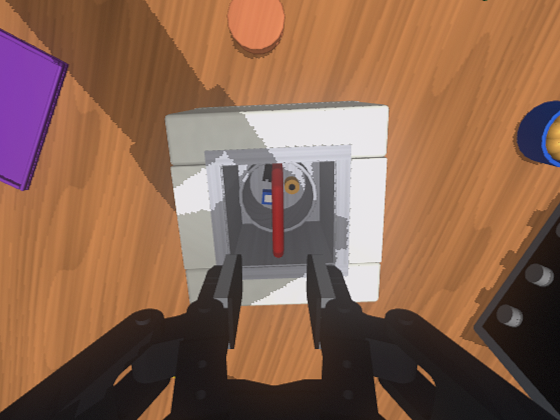

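The crop confirms the choice. The red bar runs from (277,165) to (278,250) over a steel cup in the white cleaner's tank, with the three parts inside, and it is centred between the fingers. Next I descend and grip.

```bash
H="python3 -m handwheel"
$H '[{"x":0,"y":0.01,"z":-0.2,"wx":0,"wy":0,"wz":0,"claw":0.3},{"x":0,"y":0.01,"z":-0.45,"wx":0,"wy":0,"wz":0,"claw":0.3},{"x":0,"y":0.01,"z":-0.6,"wx":0,"wy":0,"wz":0,"claw":0.3},{"x":0,"y":0.01,"z":-0.69,"wx":0,"wy":0,"wz":0,"claw":0.3},{"x":0,"y":0.01,"z":-0.69,"wx":0,"wy":0,"wz":0,"claw":0.3}]'
$H '[{"x":0,"y":0,"z":0,"wx":0,"wy":0,"wz":0,"claw":0.9},{"x":0,"y":0,"z":0,"wx":0,"wy":0,"wz":0,"claw":0.9},{"x":0,"y":0,"z":0,"wx":0,"wy":0,"wz":0,"claw":0.9},{"x":0,"y":0,"z":0,"wx":0,"wy":0,"wz":0,"claw":0.9},{"x":0,"y":0,"z":0,"wx":0,"wy":0,"wz":0,"claw":0.9},{"x":0,"y":0,"z":0,"wx":0,"wy":0,"wz":0,"claw":0.9}]' 50
```

```text
t: 3.6
tool_pos: [0.5056, -0.2782, 0.1133]
orientation: [[-0.285, 0.959, 0.0], [0.959, 0.285, 0.0], [0.0, 0.0, -1.0]]
ft_force: [-0.3, 0.0, -0.4]
grip_width: 0.0298
finger_force: 0.0
t: 4.2
tool_pos: [0.5061, -0.2797, 0.1154]
orientation: [[-0.284, 0.959, 0.002], [0.959, 0.284, -0.002], [-0.003, 0.002, -1.0]]
ft_force: [-2.0, 1.2, 7.1]
grip_width: 0.0062
finger_force: 49.0
```

```bash
H="python3 -m handwheel"
$H '[{"x":0,"y":0,"z":0.05,"wx":0,"wy":0,"wz":0,"claw":0.9},{"x":0,"y":0,"z":0.12,"wx":0,"wy":0,"wz":0,"claw":0.9},{"x":0,"y":0,"z":0.22,"wx":0,"wy":0,"wz":0,"claw":0.9},{"x":0,"y":0,"z":0.34,"wx":0,"wy":0,"wz":0,"claw":0.9},{"x":0,"y":0,"z":0.48,"wx":0,"wy":0,"wz":0,"claw":0.9},{"x":0,"y":0,"z":0.62,"wx":0,"wy":0,"wz":0,"claw":0.9},{"x":0,"y":0,"z":0.76,"wx":0,"wy":0,"wz":0,"claw":0.9},{"x":0,"y":0,"z":0.88,"wx":0,"wy":0,"wz":0,"claw":0.9},{"x":0,"y":0,"z":0.96,"wx":0,"wy":0,"wz":0,"claw":0.9},{"x":0,"y":0,"z":1,"wx":0,"wy":0,"wz":0,"claw":0.9},{"x":0,"y":0,"z":1,"wx":0,"wy":0,"wz":0,"claw":0.9},{"x":0,"y":0,"z":1,"wx":0,"wy":0,"wz":0,"claw":0.9}]'
python3 - <<'E'
from h import *
c=cam('wrist'); s=cam('side')
save('w3.png',np.hstack([cv2.resize(c['pixels'],(400,300)),cv2.resize(s['pixels'][150:350,260:460],(300,300))]))
E
```

```text
t: 5.4
tool_pos: [0.5048, -0.2783, 0.2618]
orientation: [[-0.284, 0.959, -0.001], [0.959, 0.284, 0.001], [0.001, -0.001, -1.0]]
ft_force: [0.3, -0.3, -3.3]
grip_width: 0.0058
finger_force: 48.8
```

View pics/w3.png

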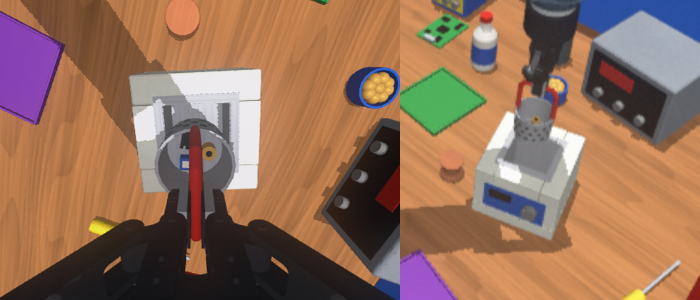

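The basket hangs upright in the grip, clear of the tank, with the parts inside. Next I carry it over the green tray and turn it 6.5° to match the hook's yaw.

```bash
H="python3 -m handwheel"
$H '[{"x":0.01,"y":0.05,"z":0,"wx":0,"wy":0,"wz":0,"claw":0.9},{"x":0.04,"y":0.18,"z":0,"wx":0,"wy":0,"wz":-0.005,"claw":0.9},{"x":0.08,"y":0.36,"z":0,"wx":0,"wy":0,"wz":-0.01,"claw":0.9},{"x":0.12,"y":0.56,"z":0,"wx":0,"wy":0,"wz":-0.015,"claw":0.9},{"x":0.16,"y":0.76,"z":0,"wx":0,"wy":0,"wz":-0.018,"claw":0.9},{"x":0.2,"y":0.94,"z":0,"wx":0,"wy":0,"wz":-0.018,"claw":0.9}]' | head -2
$H '[{"x":0.05,"y":0.2,"z":0,"wx":0,"wy":0,"wz":-0.005,"claw":0.9},{"x":0.1,"y":0.4,"z":0,"wx":0,"wy":0,"wz":-0.01,"claw":0.9},{"x":0.14,"y":0.6,"z":0,"wx":0,"wy":0,"wz":-0.015,"claw":0.9},{"x":0.17,"y":0.76,"z":0,"wx":0,"wy":0,"wz":-0.018,"claw":0.9},{"x":0.2,"y":0.88,"z":-0.05,"wx":0,"wy":0,"wz":-0.018,"claw":0.9},{"x":0.2,"y":0.94,"z":-0.15,"wx":0,"wy":0,"wz":-0.018,"claw":0.9},{"x":0.2,"y":0.94,"z":-0.3,"wx":0,"wy":0,"wz":-0.018,"claw":0.9},{"x":0.2,"y":0.94,"z":-0.48,"wx":0,"wy":0,"wz":-0.018,"claw":0.9},{"x":0.2,"y":0.94,"z":-0.66,"wx":0,"wy":0,"wz":-0.018,"claw":0.9},{"x":0.2,"y":0.94,"z":-0.82,"wx":0,"wy":0,"wz":-0.018,"claw":0.9},{"x":0.2,"y":0.94,"z":-0.94,"wx":0,"wy":0,"wz":-0.018,"claw":0.9},{"x":0.2,"y":0.94,"z":-1,"wx":0,"wy":0,"wz":-0.018,"claw":0.9}]'
$H '[{"x":0,"y":0,"z":-0.01,"wx":0,"wy":0,"wz":0,"claw":0.9},{"x":0,"y":0,"z":-0.04,"wx":0,"wy":0,"wz":0,"claw":0.9},{"x":0,"y":0,"z":-0.06,"wx":0,"wy":0,"wz":0,"claw":0.9},{"x":0,"y":0,"z":-0.06,"wx":0,"wy":0,"wz":0,"claw":0.9},{"x":0,"y":0,"z":-0.06,"wx":0,"wy":0,"wz":0,"claw":0.9}]'
```

```text
t: 6.1
tool_pos: [0.535, -0.1356, 0.2623]
t: 7.3
tool_pos: [0.5629, 0.0035, 0.1095]
orientation: [[-0.174, 0.985, -0.005], [0.985, 0.174, 0.001], [0.002, -0.005, -1.0]]
ft_force: [0.2, 0.3, -3.3]
grip_width: 0.0057
finger_force: 48.8
t: 7.8
tool_pos: [0.5655, 0.0033, 0.1044]
orientation: [[-0.174, 0.985, 0.001], [0.985, 0.174, -0.0], [-0.0, 0.001, -1.0]]
ft_force: [-0.4, -0.3, -3.8]
grip_width: 0.0059
finger_force: 48.8
```

```bash
H="python3 -m handwheel"
$H '[{"x":0,"y":0,"z":-0.015,"wx":0,"wy":0,"wz":0,"claw":0.9},{"x":0,"y":0,"z":-0.03,"wx":0,"wy":0,"wz":0,"claw":0.9},{"x":0,"y":0,"z":-0.04,"wx":0,"wy":0,"wz":0,"claw":0.9},{"x":0,"y":0,"z":-0.047,"wx":0,"wy":0,"wz":0,"claw":0.9},{"x":0,"y":0,"z":-0.053,"wx":0,"wy":0,"wz":0,"claw":0.9},{"x":0,"y":0,"z":-0.06,"wx":0,"wy":0,"wz":0,"claw":0.9},{"x":0,"y":0,"z":-0.06,"wx":0,"wy":0,"wz":0,"claw":0.9}]'
```

```text
t: 8.5
tool_pos: [0.5651, 0.0034, 0.0947]
orientation: [[-0.174, 0.985, -0.0], [0.985, 0.174, 0.0], [0.0, -0.0, -1.0]]
ft_force: [0.2, 0.3, -3.9]
grip_width: 0.0059
finger_force: 48.8
```

```bash
H="python3 -m handwheel"
$H '[{"x":0,"y":0,"z":-0.007,"wx":0,"wy":0,"wz":0,"claw":0.9},{"x":0,"y":0,"z":-0.013,"wx":0,"wy":0,"wz":0,"claw":0.9},{"x":0,"y":0,"z":-0.02,"wx":0,"wy":0,"wz":0,"claw":0.9},{"x":0,"y":0,"z":-0.02,"wx":0,"wy":0,"wz":0,"claw":0.9}]'
```

```text
t: 8.9
tool_pos: [0.5669, 0.0031, 0.0948]
orientation: [[-0.174, 0.985, 0.003], [0.985, 0.174, -0.001], [-0.001, 0.003, -1.0]]
ft_force: [-5.6, 1.2, 11.2]
grip_width: 0.0057
finger_force: 50.3
```

It has made contact with the tray. I ease off, open the fingers and rise.

```bash
H="python3 -m handwheel"
$H '[{"x":0,"y":0,"z":0.01,"wx":0,"wy":0,"wz":0,"claw":0.9},{"x":0,"y":0,"z":0.01,"wx":0,"wy":0,"wz":0,"claw":0.5},{"x":0,"y":0,"z":0.01,"wx":0,"wy":0,"wz":0,"claw":0.4},{"x":0,"y":0,"z":0.01,"wx":0,"wy":0,"wz":0,"claw":0.3},{"x":0,"y":0,"z":0.01,"wx":0,"wy":0,"wz":0,"claw":0.3},{"x":0,"y":0,"z":0.01,"wx":0,"wy":0,"wz":0,"claw":0.3},{"x":0,"y":0,"z":0.1,"wx":0,"wy":0,"wz":0,"claw":0.3},{"x":0,"y":0,"z":0.3,"wx":0,"wy":0,"wz":0,"claw":0.3},{"x":0,"y":0,"z":0.6,"wx":0,"wy":0,"wz":0,"claw":0.3},{"x":0,"y":0,"z":0.9,"wx":0,"wy":0,"wz":0,"claw":0.3},{"x":0,"y":0,"z":0.9,"wx":0,"wy":0,"wz":0,"claw":0.3},{"x":0,"y":0,"z":0.9,"wx":0,"wy":0,"wz":0,"claw":0.3}]'
python3 - <<'E'
from red import *
c=red('wrist',.095,.12,(.566,.003)); red('side',.095,.12,(.566,.003))
print(robot.read_state()['joints'])
E
```

```text
t: 10.1
tool_pos: [0.5661, 0.0032, 0.2293]
orientation: [[-0.174, 0.985, 0.004], [0.985, 0.174, -0.001], [-0.002, 0.004, -1.0]]
ft_force: [-0.2, 0.8, -1.0]
grip_width: 0.0301
finger_force: 0.0
wrist [563.8   5.1] [ 7.2 65.9] 10.1 692 z95 0.1133
side [562.8   3.9] [ 8.9 64.1] 9.6 50 z95 0.1136
[-1.94599789e-01  5.19899534e-02  1.78316479e+00 -2.86408317e-05
  1.30805263e+00 -3.69494873e-01]
```

```bash
H="python3 -m handwheel"
$H '[{"x":0.03,"y":-0.2,"z":0,"wx":0.0438,"wy":0.0077,"wz":0,"claw":0.05},{"x":0.067,"y":-0.447,"z":0,"wx":0.0875,"wy":0.0154,"wz":0,"claw":0.05},{"x":0.067,"y":-0.447,"z":0,"wx":0.1313,"wy":0.0231,"wz":0,"claw":0.05},{"x":0.067,"y":-0.447,"z":0,"wx":0.175,"wy":0.0309,"wz":0,"claw":0.05},{"x":0.067,"y":-0.447,"z":0,"wx":0.2188,"wy":0.0386,"wz":0,"claw":0.05},{"x":0.067,"y":-0.447,"z":0,"wx":0.2188,"wy":0.0386,"wz":0,"claw":0.05},{"x":0.067,"y":-0.447,"z":0,"wx":0.2188,"wy":0.0386,"wz":0,"claw":0.05},{"x":0.067,"y":-0.447,"z":0,"wx":0.2188,"wy":0.0386,"wz":0,"claw":0.05}]'
python3 - <<'E'
from red import *
print(np.round(robot.read_state()['joints'],3))
c=red('wrist',.1,.116,(.566,.003))
s=cam('side')
save('w4.png',np.hstack([cv2.resize(c['pixels'],(400,300)),cv2.resize(s['pixels'][100:300,180:380],(300,300))]))
E
```

```text
t: 11.0
tool_pos: [0.5751, -0.0628, 0.227]
orientation: [[-0.135, 0.985, -0.112], [0.755, 0.175, 0.631], [0.641, 0.0, -0.767]]
ft_force: [0.3, 0.1, 0.7]
grip_width: 0.0404
finger_force: 0.0
[-0.53   0.291  1.623  0.515  1.705 -0.763]
wrist [564.5   3.5] [ 6.9 65.7] 10.2 590 z95 0.1131
```

View pics/w4.png

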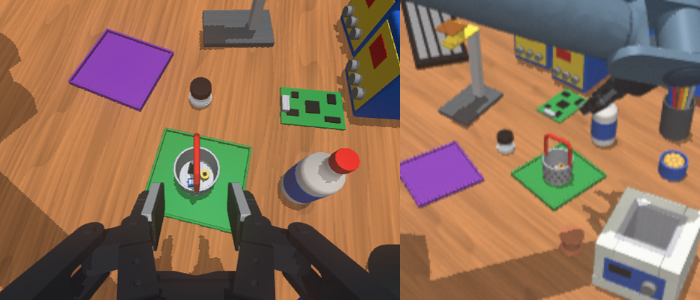

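The basket stands upright on the green tray with the parts inside. The bar is at (197,160) in the left half, centred between the fingers. Next I go to the near leg.

```bash
H="python3 -m handwheel"
$H '[{"x":0,"y":0,"z":-0.3,"wx":0,"wy":0,"wz":0,"claw":0.05},{"x":0,"y":0,"z":-0.6,"wx":0,"wy":0,"wz":0,"claw":0.05},{"x":0,"y":0,"z":-0.68,"wx":0,"wy":0,"wz":0,"claw":0.05},{"x":0,"y":0,"z":-0.68,"wx":0,"wy":0,"wz":0,"claw":0.05},{"x":-0.015,"y":0.085,"z":-0.784,"wx":0,"wy":0,"wz":0,"claw":0.05},{"x":-0.03,"y":0.17,"z":-0.888,"wx":0,"wy":0,"wz":0,"claw":0.05},{"x":-0.045,"y":0.25,"z":-0.99,"wx":0,"wy":0,"wz":0,"claw":0.05},{"x":-0.045,"y":0.25,"z":-0.99,"wx":0,"wy":0,"wz":0,"claw":0.05},{"x":-0.045,"y":0.25,"z":-0.99,"wx":0,"wy":0,"wz":0,"claw":0.05}]'
python3 - <<'E'
from red import *
c=red('wrist',.1,.116,(.566,.003))
E
```

```text
t: 12.0
tool_pos: [0.5699, -0.0267, 0.0805]
orientation: [[-0.136, 0.985, -0.109], [0.755, 0.174, 0.632], [0.641, 0.003, -0.767]]
ft_force: [-0.0, -0.5, 0.7]
grip_width: 0.0404
finger_force: 0.0
wrist [564.4   4. ] [ 7.8 66.3] 10.1 2434 z95 0.113
```

```bash
H="python3 -m handwheel"
$H '[{"x":-0.007,"y":0.045,"z":-0.055,"wx":0,"wy":0,"wz":0,"claw":0.05},{"x":-0.014,"y":0.087,"z":-0.112,"wx":0,"wy":0,"wz":0,"claw":0.05},{"x":-0.014,"y":0.087,"z":-0.112,"wx":0,"wy":0,"wz":0,"claw":0.05},{"x":-0.014,"y":0.087,"z":-0.112,"wx":0,"wy":0,"wz":0,"claw":0.4},{"x":-0.014,"y":0.087,"z":-0.112,"wx":0,"wy":0,"wz":0,"claw":0.6},{"x":-0.014,"y":0.087,"z":-0.112,"wx":0,"wy":0,"wz":0,"claw":0.75},{"x":-0.014,"y":0.087,"z":-0.112,"wx":0,"wy":0,"wz":0,"claw":0.9},{"x":-0.014,"y":0.087,"z":-0.112,"wx":0,"wy":0,"wz":0,"claw":0.9},{"x":-0.014,"y":0.087,"z":-0.112,"wx":0,"wy":0,"wz":0,"claw":0.9},{"x":-0.014,"y":0.087,"z":-0.112,"wx":0,"wy":0,"wz":0,"claw":0.9}]' 70
python3 - <<'E'
from red import *
c=red('wrist',.1,.116,(.566,.003))
E
```

```text
t: 13.05
tool_pos: [0.5667, -0.0134, 0.0618]
orientation: [[-0.134, 0.985, -0.111], [0.755, 0.174, 0.633], [0.642, 0.001, -0.766]]
ft_force: [0.5, -1.5, 0.7]
grip_width: 0.0062
finger_force: 68.2
wrist [564.   4.] [ 7.7 66.5] 9.6 3471 z95 0.1131
```

```bash
H="python3 -m handwheel"
$H '[{"x":0,"y":0,"z":0.03,"wx":0,"wy":0,"wz":0,"claw":0.9},{"x":0,"y":0,"z":0.08,"wx":0,"wy":0,"wz":0,"claw":0.9},{"x":0,"y":0,"z":0.16,"wx":0,"wy":0,"wz":0,"claw":0.9},{"x":0,"y":0,"z":0.27,"wx":0,"wy":0,"wz":0,"claw":0.9},{"x":0,"y":0,"z":0.4,"wx":0,"wy":0,"wz":0,"claw":0.9},{"x":0,"y":0,"z":0.52,"wx":0,"wy":0,"wz":0,"claw":0.9},{"x":0,"y":0,"z":0.63,"wx":0,"wy":0,"wz":0,"claw":0.9},{"x":0,"y":0,"z":0.71,"wx":0,"wy":0,"wz":0,"claw":0.9},{"x":0,"y":0,"z":0.763,"wx":0,"wy":0,"wz":0,"claw":0.9},{"x":0,"y":0,"z":0.763,"wx":0,"wy":0,"wz":0,"claw":0.9},{"x":0,"y":0,"z":0.763,"wx":0,"wy":0,"wz":0,"claw":0.9}]'
python3 - <<'E'
from red import *
c=red('wrist',.2,.245,(.566,.003)); s=cam('side')
P=cloud(c);h=cv2.cvtColor(c['pixels'],cv2.COLOR_RGB2HSV);R=((h[...,0]<8)|(h[...,0]>172))&(h[...,1]>130)&(np.hypot(P[...,0]-.564,P[...,1]-.004)<.05)&(P[...,2]>.205)
p=P[R]; y=(p-[.564,.004,0])@[-.17,.985,0]; b=abs(y)<.02; print('bar slope',np.polyfit(y[b],p[b][:,2],1))
save('w5.png',np.hstack([cv2.resize(c['pixels'],(400,300)),cv2.resize(s['pixels'][80:240,180:340],(300,300))]))
E
```

```text
t: 14.2
tool_pos: [0.566, -0.0131, 0.1755]
orientation: [[-0.133, 0.985, -0.112], [0.754, 0.174, 0.633], [0.643, -0.001, -0.766]]
ft_force: [-1.3, 0.4, -3.2]
grip_width: 0.0057
finger_force: 68.3
wrist [563.4   4.6] [ 8.2 67.2] 9.9 3557 z95 0.2267
bar slope [-0.00573364  0.22537395]
```

View pics/w5.png

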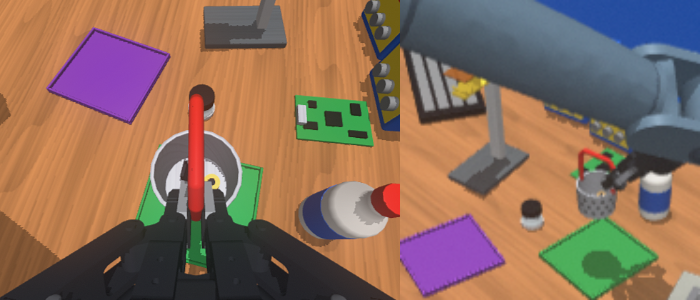

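The bar is level in the new grip and the parts are still inside. I carry it to a point in front of the hook's free end.

```bash
H="python3 -m handwheel"
$H '[{"x":-0.03,"y":0.06,"z":0,"wx":0,"wy":0,"wz":0,"claw":0.9},{"x":-0.1,"y":0.2,"z":0,"wx":0,"wy":0,"wz":0,"claw":0.9},{"x":-0.2,"y":0.4,"z":0,"wx":0,"wy":0,"wz":0,"claw":0.9},{"x":-0.3,"y":0.6,"z":0,"wx":0,"wy":0,"wz":0,"claw":0.9},{"x":-0.4,"y":0.8,"z":0,"wx":0,"wy":0,"wz":0,"claw":0.9},{"x":-0.5,"y":1,"z":0,"wx":0,"wy":0,"wz":0,"claw":0.9}]'
$H '[{"x":-0.03,"y":0.18,"z":0,"wx":0,"wy":0,"wz":0,"claw":0.9},{"x":-0.05,"y":0.36,"z":0,"wx":0,"wy":0,"wz":0,"claw":0.9},{"x":-0.05,"y":0.54,"z":0,"wx":0,"wy":0,"wz":0,"claw":0.9},{"x":-0.05,"y":0.7,"z":0,"wx":0,"wy":0,"wz":0,"claw":0.9},{"x":-0.05,"y":0.84,"z":0,"wx":0,"wy":0,"wz":0,"claw":0.9},{"x":-0.05,"y":0.94,"z":0,"wx":0,"wy":0,"wz":0,"claw":0.9},{"x":-0.05,"y":1,"z":0,"wx":0,"wy":0,"wz":0,"claw":0.9},{"x":-0.05,"y":1,"z":0,"wx":0,"wy":0,"wz":0,"claw":0.9},{"x":-0.05,"y":1,"z":0,"wx":0,"wy":0,"wz":0,"claw":0.9},{"x":-0.05,"y":1,"z":0,"wx":0,"wy":0,"wz":0,"claw":0.9}]'
cat > hk.py <<'E'
from red import *
def hook(name,show=None):
    c=cam(name);P=cloud(c);h=cv2.cvtColor(c['pixels'],cv2.COLOR_RGB2HSV).astype(int);H,S=h[...,0],h[...,1];Z=P[...,2]
    n=np.hypot(P[...,0]-.56,P[...,1]-.32)<.14
    red_=((H<8)|(H>172))&(S>130)&n&(Z>.19); am=(H>8)&(H<35)&(S>120)&n
    for k,m in [('amber',am&(Z>.226)&(Z<.245)),('arm',am&(Z>.193)&(Z<.206)),('lip/arm hi',am&(Z>.206)&(Z<.216)),('bar',red_)]:
        p=P[m]
        if len(p)<8: print(name,k,len(p)); continue
        r=cv2.minAreaRect((p[:,:2]*1000).astype(np.float32)); print(name,k,len(p),np.round(r[0],1),np.round(r[1],1),round(r[2],1),'z5/50/95',np.percentile(p[:,2],[5,50,95]).round(4))
    return c
E
python3 - <<'E'
from hk import *
w=hook('wrist'); hook('top'); hook('side'); print(np.round(robot.read_state()['joints'],2))
save('w6.png',w['pixels'])
E
```

```text
t: 14.9
tool_pos: [0.4898, 0.1385, 0.1754]
orientation: [[-0.133, 0.985, -0.113], [0.754, 0.174, 0.633], [0.643, -0.001, -0.766]]
ft_force: [0.3, 0.5, -3.4]
grip_width: 0.0057
finger_force: 68.7
t: 15.9
tool_pos: [0.4841, 0.2862, 0.1758]
orientation: [[-0.133, 0.985, -0.111], [0.755, 0.173, 0.633], [0.643, 0.0, -0.766]]
ft_force: [-0.5, 1.0, -3.8]
grip_width: 0.006
finger_force: 68.7
wrist amber 19028 [538.5 294.7] [126.   57.2] 68.1 z5/50/95 [0.2364 0.2375 0.2384]
wrist arm 1494 [515.2 290.4] [94.8 33.6] 43.8 z5/50/95 [0.1965 0.2004 0.2051]
wrist lip/arm hi 971 [505.7 290. ] [89.9 76.9] 83.6 z5/50/95 [0.2068 0.21   0.2117]
wrist bar 3596 [481.1 303.1] [ 8.3 67.8] 10.9 z5/50/95 [0.2147 0.2255 0.227 ]
top amber 197 [560.  287.7] [ 50.4 112.3] 10.7 z5/50/95 [0.2313 0.2364 0.2429]
top arm 94 [582.4 323.2] [97.  30.7] 11.9 z5/50/95 [0.1949 0.1994 0.2046]
top lip/arm hi 5
top bar 35 [481.1 301.7] [ 7.9 63.4] 10.1 z5/50/95 [0.2087 0.2243 0.2291]
side amber 0
side arm 0
side lip/arm hi 0
side bar 51 [478.7 305. ] [ 8.9 61.7] 10.6 z5/50/95 [0.1961 0.2236 0.2269]
[ 0.02  0.1   1.95  0.72  1.3  -0.42]
```

View pics/w6.png

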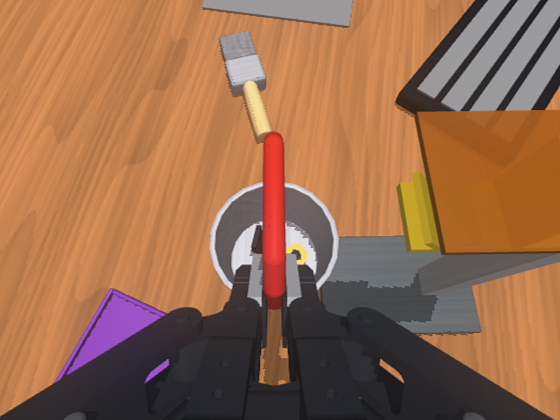

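The picture shows the amber guard at right, with corners (418,112) and (440,252), and the yellow front lip at (418,210). The bar runs from (273,140) to (275,300). I'll measure guard, lip and bar in this same frame.

```bash
cat > rel.py <<'E'
from h import *
a=np.radians(10.4); ex=np.array([np.cos(a),np.sin(a)]); ey=np.array([-np.sin(a),np.cos(a)])
def rel(name='wrist',zt=(.228,.245)):
    c=cam(name);P=cloud(c);h=cv2.cvtColor(c['pixels'],cv2.COLOR_RGB2HSV).astype(int);H,S=h[...,0],h[...,1];Z=P[...,2]
    n=np.hypot(P[...,0]-.56,P[...,1]-.32)<.14
    def comp(m):
        k,l,s,_=cv2.connectedComponentsWithStats(m.astype(np.uint8)); return P[l==1+np.argmax(s[1:,4])]
    g=comp((H>8)&(H<35)&(S>120)&n&(Z>zt[0])&(Z<zt[1])); l=comp((H>20)&(H<35)&(S>120)&n&(Z>.204)&(Z<.216))
    b=comp(((H<8)|(H>172))&(S>130)&n&(Z>.19)); 
    for k,p in [('guard',g),('lip',l),('bar',b)]:
        u,v=p[:,:2]@ex*1e3,p[:,:2]@ey*1e3
        print(k,len(p),'u',np.percentile(u,[1,50,99]).round(1),'v',np.percentile(v,[1,50,99]).round(1),'z',np.percentile(p[:,2]*1e3,[2,50,98]).round(1))
    e=[]
    for v0 in np.arange(-20,21,4):
        v=g[:,:2]@ey*1e3; v=v-(v.min()+v.max())/2; s=abs(v-v0)<2
        if s.any(): e.append((v0,np.percentile(g[s][:,:2]@ex*1e3,1)))
    print('guard front edge slope deg',np.degrees(np.arctan(np.polyfit(*zip(*e),1)[0])))
    v=b[:,:2]@ey*1e3; u=b[:,:2]@ex*1e3; s=abs(v-np.median(v))<15; s&=b[:,2]>np.percentile(b[:,2],50)-.004
    print('bar slope deg',np.degrees(np.arctan(np.polyfit(v[s],u[s],1)[0])),'bar u',np.median(u[s]).round(1),'top z',np.percentile(b[s][:,2],95))
    return c
E
python3 -c "
from rel import *
rel(); print('seat est',np.array([547,317])@ex,np.array([547,317])@ey)
s=robot.read_state();print(s['tool_pos'],s['t'])"
```

```text
guard 19023 u [577.9 598.1 624. ] v [188.6 212.4 238.1] z [235.8 237.5 238.7]
lip 1025 u [584.7 587.  592.8] v [198.3 211.7 228. ] z [204.4 209.8 211.8]
bar 3596 u [524.2 527.9 531.7] v [178.7 202.9 238.7] z [206.2 225.6 227.4]
guard front edge slope deg -0.43568113598042124
bar slope deg 0.34733145579695124 bar u 527.8 top z 0.22729545685263247
seat est 595.2381635793496 213.04818379578703
[0.48405424 0.28638419 0.1759385 ] 16.1
```

```bash
H="python3 -m handwheel"
$H '[{"x":0.03,"y":0.007,"z":0,"wx":0,"wy":0,"wz":0,"claw":0.9},{"x":0.08,"y":0.018,"z":0,"wx":0,"wy":0,"wz":0,"claw":0.9},{"x":0.13,"y":0.028,"z":0,"wx":0,"wy":0,"wz":0,"claw":0.9},{"x":0.18,"y":0.039,"z":0,"wx":0,"wy":0,"wz":0,"claw":0.9},{"x":0.23,"y":0.05,"z":0,"wx":0,"wy":0,"wz":0,"claw":0.9},{"x":0.28,"y":0.06,"z":0,"wx":0,"wy":0,"wz":0,"claw":0.9},{"x":0.33,"y":0.071,"z":0,"wx":0,"wy":0,"wz":0,"claw":0.9},{"x":0.38,"y":0.082,"z":0,"wx":0,"wy":0,"wz":0,"claw":0.9},{"x":0.42,"y":0.09,"z":0,"wx":0,"wy":0,"wz":0,"claw":0.9},{"x":0.443,"y":0.095,"z":0,"wx":0,"wy":0,"wz":0,"claw":0.9},{"x":0.443,"y":0.095,"z":0,"wx":0,"wy":0,"wz":0,"claw":0.9},{"x":0.443,"y":0.095,"z":0,"wx":0,"wy":0,"wz":0,"claw":0.9}]'
python3 - <<'E'
from h import *
w=cam('wrist'); s=cam('side')
save('w7.png',np.hstack([cv2.resize(w['pixels'],(440,330)),cv2.resize(s['pixels'][80:200,170:290],(330,330))]))
E
```

```text
t: 17.3
tool_pos: [0.5501, 0.3011, 0.1758]
orientation: [[-0.133, 0.985, -0.112], [0.754, 0.174, 0.633], [0.643, -0.0, -0.766]]
ft_force: [-0.4, -0.2, -3.1]
grip_width: 0.0061
finger_force: 68.8
```

View pics/w7.png

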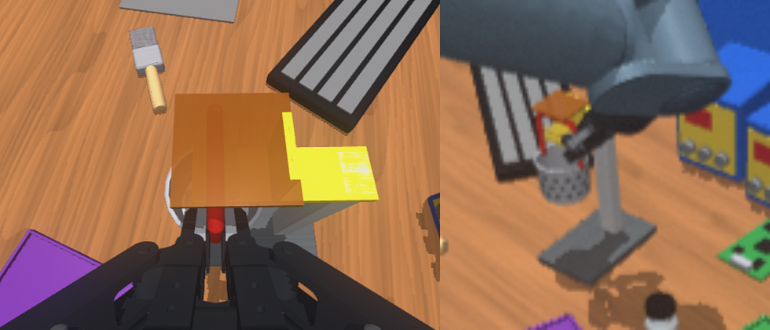

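The bar is between lip and guard, visible through the amber at about (215,170), and the force reading hasn't changed. Next I lower it in small steps and watch the force.

```bash
H="python3 -m handwheel"
$H '[{"x":0,"y":0,"z":-0.014,"wx":0,"wy":0,"wz":0,"claw":0.9},{"x":0,"y":0,"z":-0.028,"wx":0,"wy":0,"wz":0,"claw":0.9},{"x":0,"y":0,"z":-0.042,"wx":0,"wy":0,"wz":0,"claw":0.9},{"x":0,"y":0,"z":-0.056,"wx":0,"wy":0,"wz":0,"claw":0.9},{"x":0,"y":0,"z":-0.07,"wx":0,"wy":0,"wz":0,"claw":0.9},{"x":0,"y":0,"z":-0.08,"wx":0,"wy":0,"wz":0,"claw":0.9},{"x":0,"y":0,"z":-0.08,"wx":0,"wy":0,"wz":0,"claw":0.9},{"x":0,"y":0,"z":-0.08,"wx":0,"wy":0,"wz":0,"claw":0.9}]'
$H '[{"x":0,"y":0,"z":-0.007,"wx":0,"wy":0,"wz":0,"claw":0.9},{"x":0,"y":0,"z":-0.014,"wx":0,"wy":0,"wz":0,"claw":0.9},{"x":0,"y":0,"z":-0.014,"wx":0,"wy":0,"wz":0,"claw":0.9},{"x":0,"y":0,"z":-0.014,"wx":0,"wy":0,"wz":0,"claw":0.9}]'
```

```text
t: 18.2
tool_pos: [0.5503, 0.3011, 0.1639]
orientation: [[-0.133, 0.985, -0.112], [0.754, 0.174, 0.633], [0.643, 0.0, -0.766]]
ft_force: [0.2, 0.3, -3.6]
grip_width: 0.006
finger_force: 68.8
t: 18.6
tool_pos: [0.5503, 0.3011, 0.1618]
orientation: [[-0.133, 0.985, -0.112], [0.754, 0.174, 0.633], [0.643, 0.0, -0.766]]
ft_force: [-0.8, 0.1, -4.3]
grip_width: 0.0056
finger_force: 68.8
```

```bash
H="python3 -m handwheel"
$H '[{"x":0,"y":0,"z":-0.005,"wx":0,"wy":0,"wz":0,"claw":0.9},{"x":0,"y":0,"z":-0.01,"wx":0,"wy":0,"wz":0,"claw":0.9},{"x":0,"y":0,"z":-0.01,"wx":0,"wy":0,"wz":0,"claw":0.9},{"x":0,"y":0,"z":-0.01,"wx":0,"wy":0,"wz":0,"claw":0.9}]' | sed -n '2p;4p'
$H '[{"x":0,"y":0,"z":-0.004,"wx":0,"wy":0,"wz":0,"claw":0.9},{"x":0,"y":0,"z":-0.007,"wx":0,"wy":0,"wz":0,"claw":0.9},{"x":0,"y":0,"z":-0.007,"wx":0,"wy":0,"wz":0,"claw":0.9},{"x":0,"y":0,"z":-0.007,"wx":0,"wy":0,"wz":0,"claw":0.9}]'| sed -n '2p;4p'
```

```text
tool_pos: [0.5505, 0.3011, 0.1605]
ft_force: [0.4, -0.4, -1.6]
tool_pos: [0.5508, 0.3013, 0.1599]
ft_force: [1.2, 2.1, 0.5]
```

```bash
H="python3 -m handwheel"
$H '[{"x":0.004,"y":0.001,"z":0,"wx":0,"wy":0,"wz":0,"claw":0.9},{"x":0.007,"y":0.001,"z":0,"wx":0,"wy":0,"wz":0,"claw":0.9},{"x":0.007,"y":0.001,"z":0,"wx":0,"wy":0,"wz":0,"claw":0.9},{"x":0.007,"y":0.001,"z":0,"wx":0,"wy":0,"wz":0,"claw":0.9}]' | sed -n '2p;4p'
$H '[{"x":0,"y":0,"z":-0.004,"wx":0,"wy":0,"wz":0,"claw":0.9},{"x":0,"y":0,"z":-0.007,"wx":0,"wy":0,"wz":0,"claw":0.9},{"x":0,"y":0,"z":-0.007,"wx":0,"wy":0,"wz":0,"claw":0.9},{"x":0,"y":0,"z":-0.007,"wx":0,"wy":0,"wz":0,"claw":0.9}]'| sed -n '2p;4p'
python3 -c "
from rel import *
rel(zt=(.232,.245))"
```

```text
tool_pos: [0.5511, 0.3015, 0.1597]
ft_force: [-3.7, -0.2, 5.0]
tool_pos: [0.5513, 0.3017, 0.1595]
ft_force: [-4.0, -0.5, 8.7]Traceback (most recent call last):
  File "<string>", line 3, in <module>
    rel(zt=(.232,.245))
    ~~~^^^^^^^^^^^^^^^^
  File "rel.py", line 8, in rel
    g=comp((H>8)&(H<35)&(S>120)&n&(Z>zt[0])&(Z<zt[1])); l=comp((H>20)&(H<35)&(S>120)&n&(Z>.204)&(Z<.216))
                                                          ~~~~^^^^^^^^^^^^^^^^^^^^^^^^^^^^^^^^^^^^^^^^^^^
  File "rel.py", line 7, in comp
    k,l,s,_=cv2.connectedComponentsWithStats(m.astype(np.uint8)); return P[l==1+np.argmax(s[1:,4])]
                                                                                ~~~~~~~~~^^^^^^^^^
    return _wrapfunc(a, 'argmax', axis=axis, out=out, **kwds)
    return bound(*args, **kwds)
ValueError: attempt to get argmax of an empty sequence
```

The bar is bearing on both flanks: the z command goes down but the bar doesn't. I relieve the residual load, then open.

```bash
H="python3 -m handwheel"
$H '[{"x":-0.004,"y":-0.001,"z":0.002,"wx":0,"wy":0,"wz":0,"claw":0.9},{"x":-0.004,"y":-0.001,"z":0.004,"wx":0,"wy":0,"wz":0,"claw":0.9},{"x":-0.004,"y":-0.001,"z":0.004,"wx":0,"wy":0,"wz":0,"claw":0.9},{"x":-0.004,"y":-0.001,"z":0.004,"wx":0,"wy":0,"wz":0,"claw":0.9}]' | sed -n '2p;4p'
```

```text
tool_pos: [0.5512, 0.3015, 0.1597]
ft_force: [-1.0, 1.4, 5.9]
```

```bash
H="python3 -m handwheel"
$H '[{"x":0,"y":0,"z":0,"wx":0,"wy":0,"wz":0,"claw":0.9},{"x":0,"y":0,"z":0,"wx":0,"wy":0,"wz":0,"claw":0.9},{"x":0,"y":0,"z":0,"wx":0,"wy":0,"wz":0,"claw":0.9}]' 20 | sed -n '2p;4p;6p'
$H '[{"x":0,"y":0,"z":0,"wx":0,"wy":0,"wz":0,"claw":0.82},{"x":0,"y":0,"z":0,"wx":0,"wy":0,"wz":0,"claw":0.79},{"x":0,"y":0,"z":0,"wx":0,"wy":0,"wz":0,"claw":0.75},{"x":0,"y":0,"z":0,"wx":0,"wy":0,"wz":0,"claw":0.7},{"x":0,"y":0,"z":0,"wx":0,"wy":0,"wz":0,"claw":0.6},{"x":0,"y":0,"z":0,"wx":0,"wy":0,"wz":0,"claw":0.45},{"x":0,"y":0,"z":0,"wx":0,"wy":0,"wz":0,"claw":0.3},{"x":0,"y":0,"z":0,"wx":0,"wy":0,"wz":0,"claw":0.3},{"x":0,"y":0,"z":0,"wx":0,"wy":0,"wz":0,"claw":0.3},{"x":0,"y":0,"z":0,"wx":0,"wy":0,"wz":0,"claw":0.3}]'
```

```text
tool_pos: [0.5512, 0.3015, 0.1597]
ft_force: [-1.0, 0.4, 5.3]
finger_force: 69.9
t: 21.95
tool_pos: [0.5508, 0.3011, 0.1589]
orientation: [[-0.133, 0.985, -0.112], [0.754, 0.174, 0.633], [0.643, 0.0, -0.766]]
ft_force: [-0.4, -0.5, -0.3]
grip_width: 0.0298
finger_force: 0.0
```

```bash
H="python3 -m handwheel"
$H '[{"x":0.015,"y":-0.084,"z":0.102,"wx":0,"wy":0,"wz":0,"claw":0.3},{"x":0.03,"y":-0.169,"z":0.204,"wx":0,"wy":0,"wz":0,"claw":0.3},{"x":0.052,"y":-0.295,"z":0.357,"wx":0,"wy":0,"wz":0,"claw":0.3},{"x":0.075,"y":-0.422,"z":0.511,"wx":0,"wy":0,"wz":0,"claw":0.3},{"x":0.097,"y":-0.549,"z":0.664,"wx":0,"wy":0,"wz":0,"claw":0.3},{"x":0.112,"y":-0.633,"z":0.766,"wx":0,"wy":0,"wz":0,"claw":0.3},{"x":0.112,"y":-0.633,"z":0.766,"wx":0,"wy":0,"wz":0,"claw":0.3},{"x":0.112,"y":-0.633,"z":0.766,"wx":0,"wy":0,"wz":0,"claw":0.3},{"x":0.112,"y":-0.633,"z":0.766,"wx":0,"wy":0,"wz":0,"claw":0.3}]'
python3 - <<'E'
from hk import *
def stat(n):
    c=cam(n);P=cloud(c);h=cv2.cvtColor(c['pixels'],cv2.COLOR_RGB2HSV).astype(int);H,S=h[...,0],h[...,1]
    m=((H<8)|(H>172))&(S>150)&(np.hypot(P[...,0]-.547,P[...,1]-.317)<.06)&(P[...,2]>.13)
    p=P[m]; print(n,len(p),np.mean(p,0).round(4),np.percentile(p[:,2],[2,50,98]).round(4)); return c
w=stat('wrist'); s=stat('side'); stat('wrist')
save('w8.png',np.hstack([cv2.resize(w['pixels'],(440,330)),cv2.resize(s['pixels'][80:200,170:290],(330,330))]))
E
```

```text
t: 22.85
tool_pos: [0.5666, 0.2068, 0.2722]
orientation: [[-0.132, 0.985, -0.114], [0.754, 0.175, 0.633], [0.643, -0.002, -0.766]]
ft_force: [0.8, 0.4, -0.1]
grip_width: 0.0297
finger_force: 0.0
wrist 532 [0.5529 0.2921 0.1948] [0.1527 0.2019 0.211 ]
side 71 [0.546  0.3145 0.1884] [0.154  0.1908 0.2116]
wrist 516 [0.5529 0.2919 0.1951] [0.154  0.2019 0.2111]
```

View pics/w8.png

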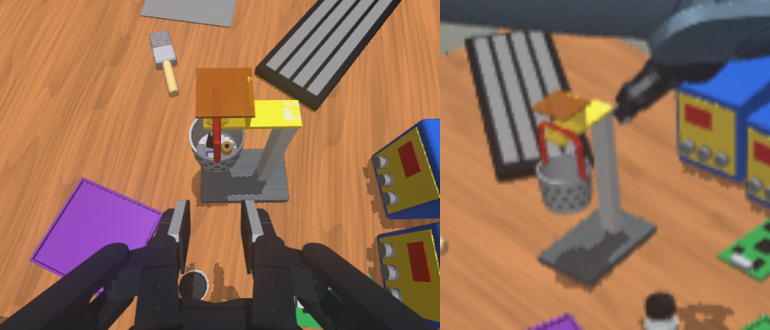

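The basket hangs upright from the V, with its handle at (217,140) in the left half, the parts inside and the gripper clear. I let it settle, check that it is still and hand in.

```bash
python3 -m handwheel '[{"x":0,"y":0,"z":0,"wx":0,"wy":0,"wz":0,"claw":0.3},{"x":0,"y":0,"z":0,"wx":0,"wy":0,"wz":0,"claw":0.3},{"x":0,"y":0,"z":0,"wx":0,"wy":0,"wz":0,"claw":0.3},{"x":0,"y":0,"z":0,"wx":0,"wy":0,"wz":0,"claw":0.3},{"x":0,"y":0,"z":0,"wx":0,"wy":0,"wz":0,"claw":0.3},{"x":0,"y":0,"z":0,"wx":0,"wy":0,"wz":0,"claw":0.3},{"x":0,"y":0,"z":0,"wx":0,"wy":0,"wz":0,"claw":0.3},{"x":0,"y":0,"z":0,"wx":0,"wy":0,"wz":0,"claw":0.3},{"x":0,"y":0,"z":0,"wx":0,"wy":0,"wz":0,"claw":0.3},{"x":0,"y":0,"z":0,"wx":0,"wy":0,"wz":0,"claw":0.3},{"x":0,"y":0,"z":0,"wx":0,"wy":0,"wz":0,"claw":0.3},{"x":0,"y":0,"z":0,"wx":0,"wy":0,"wz":0,"claw":0.3}]' | head -1
python3 - <<'E'
from h import *
a=cam('wrist')
for i in range(6): b=cam('wrist')
d=np.abs(a['pixels'].astype(int)-b['pixels']).max(-1); print('changed px',(d>25).sum())
if (d>25).sum()<60: print(robot.close_job())
E
```

```text
t: 24.2
changed px 607
```

```bash
python3 - <<'E'
from h import *
L=[cam('side')['pixels'].astype(int) for i in range(8)]
W=[]
for i in range(5): W.append(cam('wrist')['pixels'].astype(int))
for n,Q in (('side',L),('wrist',W)):
    d=np.abs(Q[0]-Q[-1]).max(-1)>25; print(n,d.sum(),'hist', [int(x.sum()) for r in np.array_split(d,3) for x in np.array_split(r,4,axis=1)])
r=[]
for q in L:
    m=(q[...,0]>140)&(q[...,1]<70)&(q[...,2]<70); m[:80]=0;m[200:]=0;m[:,:170]=0;m[:,290:]=0
    v,u=np.nonzero(m); r.append((u.mean().round(2),v.mean().round(2),len(u)))
print(r)
E
```

```text
side 1 hist [0, 0, 0, 0, 0, 0, 0, 0, 0, 1, 0, 0]
wrist 626 hist [0, 0, 304, 0, 0, 2, 318, 0, 0, 0, 0, 2]
[(np.float64(219.75), np.float64(130.31), 52), (np.float64(220.41), np.float64(130.2), 56), (np.float64(218.57), np.float64(130.43), 53), (np.float64(219.65), np.float64(130.21), 52), (np.float64(218.75), np.float64(130.54), 52), (np.float64(220.6), np.float64(130.23), 53), (np.float64(219.53), np.float64(130.3), 53), (np.float64(219.22), np.float64(130.44), 50)]
```

The changed pixels are not on the basket but on background edges at the right, and the side view is steady. The basket is still, so I hand in.

```bash
python3 -c "
from workcell import robot
print(robot.close_job())"
```

```text
the job is handed in; nothing more can be done
None
```

I stood the basket on the green tray and let go of it for over a second, then hung it by its handle in the hook's V, where it is upright and still with all three parts in it; the job was handed in at about 25 s.

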